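# Regrasp a mandrel through the sloping V-block and lay it in the filing rest

### The job

Take the upright round bar out of the wooden stand by its top end and lay it in the two V-notches of the sloping V-block, lower end down by the stop, and let go of it. Then take hold of it again across its middle, lift it well clear of the V-block, and lay it level and centred in the two notches of the low filing rest, and let go. Leave the wax puck, the pliers and the tape roll where they are.

Things in the scene. Friction and masses are not known exactly. Their poses are not given: they have to be found in the camera images.
- mandrel: Plain round aluminium bar, 14 mm thick, 190 mm long, about 80 g, a fine dark groove near each end; ends alike. Origin at its middle; own z along the bar, towards the end that is up at the start. Starts upright in the stand's middle hole, 145 mm of it free above the stand.
- stand: Fixed wooden block, 100 (own x) x 60 x 55 mm high, with three holes in a row along its x; the bar stands in the middle one (15.5 mm wide, 45 mm deep, at the block's centre, floor 10 mm above the worktop); the outer two are smaller and empty. Origin under its centre, on the worktop.
- v_block: Fixed dark steel V-block sloping at 45 degrees, rising towards its own +y (own x level, across the slope), on a base 75 (x) x 165 (y) x 10 mm. The bar lies in two 90-degree V-notches, 45 mm wide at the mouth, lips 10 mm above the axis of a seated bar, that open square to the slope. Highest steel 150 mm above the worktop. Origin under v_seat, on the worktop.
- v_seat (a point): Middle of the bar when seated with its lower end on the stop; 115 mm above the worktop; axes as the V-block's. Along the slope from here (mm, up positive): stop face -95, lower notch -84 to -66, gap for fingers -66 to +20 (free to 34 mm below the bar's axis), upper notch +20 to +38; above it the bar's last 57 mm stick out free.
- rest: Fixed low filing rest: wooden base 55 (own x) x 150 (own y) x 10 mm with two dark steel V-notches like the V-block's (lips 65 mm above the worktop), 16 mm thick, centred 55 mm either side of the middle along own y; a seated bar lies level along own y. 94 mm free between the notches, down to the base. Origin under its centre.
- rest_seat (a point): Middle of the bar when seated in the rest and centred: 55 mm above the rest's origin. Axes as the rest's. Either end may point either way.
- wax_puck: Bystander: round yellow-brown wax puck, 45 mm wide, 16 mm high, loose on the worktop. Origin under its centre.
- pliers_flat: Bystander: flat pliers with red handles, 37 x 139 x 10 mm, loose on the worktop. Origin under its centre.
- tape_roll: Bystander: roll of clear tape lying flat, 75 mm wide, 25 mm high, loose on the worktop. Origin under its centre.
There are look-alikes about, which are no part of the job. Several things have the shape of the v_block; the one meant has the colours described above.

How it is judged:
By the outcome, as a careful person would: the job done as asked, in the order asked, and still so for the second after the job is handed in, with the robot touching nothing.
It also fails if it takes over 72 s, if anything falls off the work surface, if the arm or the gripper's body presses on something with over 40 N, if the wrist force passes 120 N, or if a joint passes its speed limit or range.

### The arm

A 7-joint arm with a two-finger parallel gripper is mounted at the origin on a cart in front of the work surface, level with it; the furniture and walls round the work are solid. World frame = base frame: x ahead of the robot, y to its left, z up, the work surface at z = 0. Lengths are in m, angles in rad, forces in N, time in s.
With the tool pointing down it reaches from about 0.425 to 0.875 m from the base axis. Payload 8.4 kg.
Tool frame: the origin (TCP) lies on the centre line of the jaws, within the pads' length; the fingertips stand 19 mm ahead of it and the grasp point (between the pads) is the TCP; z points along the fingers, y is the line along which they close (so a half turn about z gives the same grasp; the last joint's range is limited). The gripper opens to 87 mm and grips with 3 to 60 N. Pads are 19 mm wide; open, the fingers measure 117 mm over their backs; the gripper's body (75 mm by 190 mm) begins 51 mm behind the grasp point.
Start: joints at [1.116, 0.333, 0.04, 1.465, -0.013, 1.343, -0.059], TCP at [0.226, -0.609, 0.242] pointing down, gripper open.
Joint ranges: [-2.58, 2.58], [-0.38, 2.09], [-1.3, 1.39], [0.25, 2.4], [-1.5, 4.64], [0.08, 2.09], [-2.65, 2.65]. Speed limits (rad/s): [2.22, 2.22, 2.79, 2.79, 3.14, 3.14, 3.14].

### API

Orientations are given as a unit quaternion [x, y, z, w].
In Python, from station import manip gives the robot as it stands. The module is installed in compiled form; this text tells all that it offers.
- The arm moves only by the shell command python3 -m crank 'ROWS' [FORCE]. ROWS is JSON, one flat list of numbers, 5 for each row, row after row: the gripper's target within -1 to 1 (fully open at 1, half-way at 0, shut at -1), then the shift along the tool's x, y, z in cm, then the turn about the tool's z in degrees. A call has 1 to 20 rows; each row shifts and turns the commanded pose from where the row before left it, along the tool's axes as they then stand; what a row does not reach is not made up. A row lasts 1/8 s, in which the tool goes at most 62.5 mm and 10.7 degrees, less where a joint would pass 70% of its speed; a pose out of reach is approached as far as the arm can. A call is refused whole if a number of a shift passes 6.25 or a number of a turn 10.7, either way. A call with a gripper value outside its range is refused whole. The fingers move at their own pace and stop on an object; FORCE is the grip in N (left out, the last holds). Time passes only in rows, so rows that do not move let the fingers close. It gives the time, the measured TCP pose, the force, the opening and the grip force at its end, in the units of the state.
- manip.state(): the state, without advancing time (a new reading comes with each control period).
- manip.capture(name): name is "side" or "top" or "wrist"; returns a dict with "img" (384x512x3 uint8, red, green, blue), "z_map" (384x512 float32, m along the optical axis (not along the pixel's ray), 0 where there is no reading), "fx", "fy", "cx", "cy" (pixels), "rvec" (rotation vector, rad) and "tvec" (3), from world to camera coordinates, as OpenCV has them; the wrist camera has in their place "tool_from_camera" (4x4, takes a point from camera to tool coordinates, whose origin is the TCP and whose axes are the flange's). Camera axes: x right, y down, z forward; pixel columns grow to the right and rows downward; lengths in m; the calibration is good to about 2 mm. A picture is of the moment at which its call begins: read the wrist's pose just before it.
- manip.job_done(): hands the job in; it is judged then, once.
The state is a dict: "time_s": time; "joint_pos": joint angles; "qvel": joint speeds; "joint_efforts": joint torques, N m; "tool_pos": TCP position; "orientation": TCP orientation; "contact_force": force on the tool from outside, world axes, zero at the start; "ft_torque": the same for the moment, N m; "opening": finger opening in m; "grip_force": force on a finger pad.
Only numpy, scipy, OpenCV 4.12 (cv2) and the standard library are available. Lean on these libraries where they do the work, as an engineer would, in place of code of your own. Each camera call takes 0.05 s, during which the arm holds its last target. There are 200 camera calls.

## Working session

There is one attempt and no reset: what is moved stays moved. The work goes in short steps, Python scripts to look and compute and a shell command to move; the robot and the scene stay as the last step left them, time stands still between calls to the robot, and variables do not carry over. Pictures are saved under pics/ and viewed, at most 10 in all, crops included, and the job is handed in when it is done.

```bash
mkdir -p pics
python3 - <<'E'
from station import manip
import cv2,numpy as np
s=manip.state(); print({k:np.round(v,3).tolist() for k,v in s.items()})
for n in("top","side"):
    c=manip.capture(n); cv2.imwrite(f"pics/{n}0.png",c["img"][:,:,::-1]); np.savez(f"{n}0.npz",**c)
    R=cv2.Rodrigues(np.array(c["rvec"]))[0]; print(n,c["fx"],c["cx"],c["cy"],np.round(-R.T@np.array(c["tvec"]),3),np.round(R,3).tolist())
E
```

```text
{'time_s': 0.0, 'joint_pos': [1.116, 0.334, 0.04, 1.466, -0.013, 1.343, -0.059], 'qvel': [0.001, 0.001, -0.001, 0.001, -0.001, -0.001, -0.002], 'joint_efforts': [0.001, -65.636, 1.336, -40.38, -0.059, 0.045, 0.0], 'tool_pos': [0.226, -0.609, 0.241], 'orientation': [0.984, 0.177, -0.0, -0.001], 'contact_force': [0.075, 0.159, 0.647], 'ft_torque': [0.004, -0.024, -0.014], 'grip_force': 0.0, 'opening': 0.087}
top 495.60315051213144 263.0819607800512 199.52939441672495 [0.31  0.008 1.201] [[-0.059, -0.998, 0.004], [-0.975, 0.057, -0.216], [0.216, -0.016, -0.976]]
side 488.96713514014385 259.8466069446337 195.3241694971121 [0.189 0.866 0.598] [[-0.92, -0.392, 0.023], [-0.205, 0.428, -0.881], [0.335, -0.815, -0.473]]
```

View pics/top0.png

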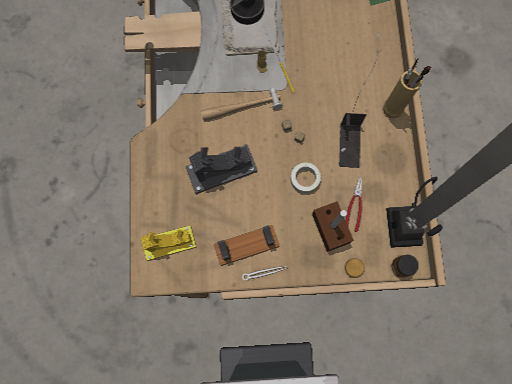

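View pics/side0.png

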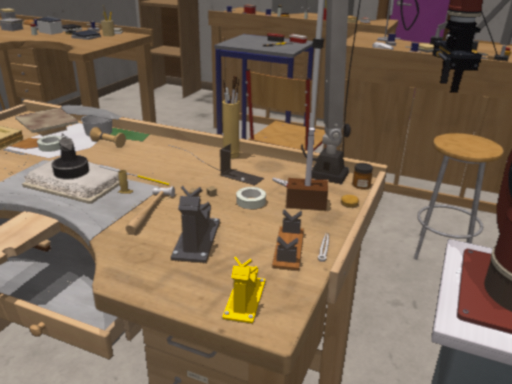

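The top view shows the stand with the bar at (333,227), the rest at (247,244), the tape at (306,178), the pliers at (356,205) and the wax puck at (355,267). A lamp with a slanting arm stands at (405,225) to (510,140).

Two things have the V-block's shape: dark steel at (221,168) and yellow at (168,242). The dark one fits "dark steel". Next I'll measure the scene and make one enlarged crop to confirm.

```bash
cat > h.py <<'E'
import numpy as np,cv2
def load(n): return dict(np.load(n))
def world(c):
    h,w=c["z_map"].shape; v,u=np.mgrid[:h,:w]; z=c["z_map"]
    p=np.stack([(u-c["cx"])/c["fx"]*z,(v-c["cy"])/c["fy"]*z,z],-1)
    R=cv2.Rodrigues(c["rvec"])[0]; return (p-c["tvec"])@R   # R^T(p-t)
def ray(c,u,v,h):
    R=cv2.Rodrigues(c["rvec"])[0]; o=-R.T@c["tvec"]
    d=np.array([(u-c["cx"])/c["fx"],(v-c["cy"])/c["fy"],1])@R
    return o+d*(h-o[2])/d[2]
E
python3 - <<'E'
from h import *
c=load("top0.npz"); W=world(c)
def rect(name,box,lo,hi):
    u0,v0,u1,v1=box; P=W[v0:v1,u0:u1].reshape(-1,3); P=P[(P[:,2]>lo)&(P[:,2]<hi)]
    r=cv2.minAreaRect((P[:,:2]*1000).astype(np.float32)); print(name,len(P),np.round(r[0],1),np.round(r[1],1),round(r[2],1),'zmed',np.round(np.median(P[:,2]),4)); return P
rect("stand top",(305,195,360,258),.048,.060)
rect("rest base",(208,218,285,270),.005,.016)
rect("rest notches",(208,218,285,270),.04,.075)
rect("vblock base",(175,135,265,200),.005,.016)
P=rect("vblock high",(175,135,265,200),.10,.17)
rect("vblock vhigh",(175,135,265,200),.13,.17)
rect("vblock mid",(175,135,265,200),.04,.10)
print("vb max",P[P[:,2].argmax()])
rect("bar",(305,195,360,258),.08,.22)
for n,b in dict(tape=(285,158,325,198),puck=(340,255,370,280),pliers=(342,175,366,238)).items(): rect(n,b,.005,.05)
L=W[60:260,380:512].reshape(-1,3); 
for a in np.arange(.02,1,.1):
    q=L[(L[:,2]>a)&(L[:,2]<a+.1)]; 
    if len(q):print("lamp",round(a,2),len(q),q.min(0).round(3),q.max(0).round(3))
s=load("side0.npz");S=world(s); 
print("side bar",[S[v,u].round(3) for v,u in((132,311),(150,310),(170,309))])
a=cv2.resize(c["img"][135:200,175:265],None,fx=4.4,fy=4.4,interpolation=3)
b=cv2.resize(s["img"][185:265,165:225],(390,286),interpolation=3)
k=np.zeros((286,800,3),np.uint8);k[:a.shape[0],:396]=a[:286];k[:,400:790]=b
cv2.imwrite("pics/vb.png",k[:,:,::-1])
E
```

```text
stand top 970 [ 493.4 -173. ] [99.9 61.9] 17.2 zmed 0.055
rest base 1148 [466.4  39.8] [176.4 124. ] 88.0 zmed 0.0101
rest notches 260 [464.3  34.8] [ 42.7 125.7] 15.0 zmed 0.0559
vblock base 981 [669.3  93.8] [154.7 213.5] 1.3 zmed 0.0104
vblock high 371 [647.1 125.2] [42.6 48.3] 17.0 zmed 0.128
vblock vhigh 158 [650.  116.8] [42.2 30.3] 16.6 zmed 0.1363
vblock mid 734 [660.4  82. ] [ 42.8 135.2] 17.0 zmed 0.0578
vb max [0.63414708 0.10933661 0.14904313]
bar 117 [ 492.6 -172.3] [13.7 13. ] 78.8 zmed 0.1678
tape 483 [ 626.1 -115.8] [89.6 93.8] 90.0 zmed 0.0243
puck 295 [ 395.7 -220.7] [56.1 45.1] 89.4 zmed 0.0144
pliers 275 [ 551.5 -233.5] [ 55.4 146.3] 82.9 zmed 0.0083
lamp 0.02 2818 [ 0.4   -0.439  0.02 ] [ 0.917 -0.313  0.12 ]
lamp 0.12 1072 [ 0.443 -0.392  0.12 ] [ 0.817 -0.318  0.22 ]
lamp 0.22 532 [ 0.463 -0.382  0.22 ] [ 0.816 -0.319  0.32 ]
lamp 0.32 652 [ 0.469 -0.378  0.32 ] [ 0.509 -0.319  0.42 ]
lamp 0.42 932 [ 0.475 -0.381  0.42 ] [ 0.516 -0.318  0.52 ]
lamp 0.52 882 [ 0.481 -0.346  0.52 ] [ 0.521 -0.319  0.613]
side bar [array([ 0.49 , -0.165,  0.194]), array([ 0.489, -0.166,  0.149]), array([ 0.488, -0.166,  0.097])]
```

View pics/vb.png

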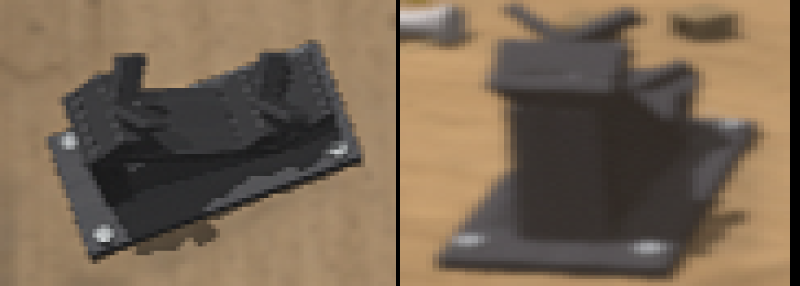

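The crop confirms it: a dark steel V-block with two V-notches, upper notch at crop (270,85), lower notch at (130,95). It rises towards the side camera (world +y), at a yaw of about 17°. I'll move towards the bar, passing inside the lamp (pole near x=.47–.52, y=-.35), and turn the tool to the V-block's yaw on the way.

```bash
python3 -m crank '[1,2.1,-3.1,-0.75,0, 1,2.1,-3.1,-0.75,0, 1,2.1,-3.1,-0.75,0, 1,2.1,-3.1,-0.75,0, 1,2.1,-3.1,-0.75,0, 1,2.1,-3.1,-0.75,0, 1,2.1,-3.1,-0.75,0, 1,2.1,-3.1,-0.75,0, 1,0,0,0,-9.6, 1,0,0,0,-9.6, 1,0,0,0,-9.6, 1,0,0,0,-9.6, 1,0,0,0,-9.6, 1,0,0,0,-9.6, 1,0,0,0,-9.6, 1,0,0,0,-9.6, 1,0,0,0,-9.6, 1,0,0,0,0]' 20
```

```text
time_s: 2.35
tool_pos: [0.2974, -0.3181, 0.3013]
orientation: [0.597, 0.802, 0.0, -0.0]
contact_force: [0.5, 0.6, 1.0]
opening: 0.0872
grip_force: 0.0
```

```bash
python3 -m crank '[1,1.4,3.8,0,0, 1,1.4,3.8,0,0, 1,1.4,3.8,0,0, 1,1.4,3.8,0,0, 1,1.4,3.8,0,0, 1,1.4,3.8,0,0, 1,0,0,0,0]'
cat >> h.py <<'E'
from scipy.spatial.transform import Rotation as Ro
def wristcap(manip,name):
    s=manip.state(); c=manip.capture("wrist"); T=np.eye(4); T[:3,:3]=Ro.from_quat(s["orientation"]).as_matrix(); T[:3,3]=s["tool_pos"]
    M=T@np.array(c["tool_from_camera"]); R=M[:3,:3].T; c["rvec"]=cv2.Rodrigues(R)[0]; c["tvec"]=-R@M[:3,3]; c.pop("tool_from_camera")
    np.savez(name+".npz",**c); cv2.imwrite(f"pics/{name}.png",c["img"][:,:,::-1]); return load(name+".npz")
E
python3 - <<'E'
from station import manip
from h import *
c=wristcap(manip,"w1"); R=cv2.Rodrigues(c["rvec"])[0]; print("cam",(-R.T@c["tvec"].ravel()).round(3),R.round(2).tolist())
W=world({**c,"tvec":c["tvec"].ravel()}); P=W.reshape(-1,3); 
P=P[(c["z_map"].ravel()>0)&(abs(P[:,0]-.4926)<.03)&(abs(P[:,1]+.172)<.03)]
for a,b in((.19,.21),(.1,.19),(.07,.1)):
    q=P[(P[:,2]>a)&(P[:,2]<b)]; 
    if len(q): print(len(q),q.min(0).round(4),q.max(0).round(4),q.mean(0).round(4))
E
```

```text
time_s: 3.22
tool_pos: [0.4932, -0.1693, 0.301]
orientation: [0.596, 0.803, 0.001, -0.001]
contact_force: [0.3, -0.1, -0.1]
opening: 0.0872
grip_force: 0.0
cam [ 0.472 -0.1    0.443] [[0.96, 0.29, 0.0], [0.28, -0.92, 0.26], [0.08, -0.25, -0.96]]
191 [ 0.4846 -0.1779  0.1901] [ 0.4983 -0.1649  0.2007] [ 0.4912 -0.1707  0.1978]
218 [ 0.4845 -0.1735  0.1014] [ 0.498  -0.1645  0.1898] [ 0.49   -0.1665  0.1512]
46 [ 0.4847 -0.173   0.0701] [ 0.4965 -0.1646  0.0998] [ 0.4902 -0.1663  0.085 ]
```

View pics/w1.png

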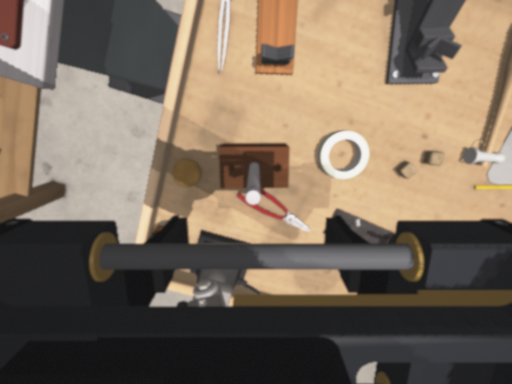

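The wrist view shows the bar's top at (253,197), centred between the fingers and about 2 mm off along each tool axis. I'll lower the tool to z≈.183 and grip.

```bash
python3 -m crank '[1,-0.2,-0.2,2.8,0, 1,0,0,3,0, 1,0,0,3,0, 1,0,0,3,0, 1,0,0,0,0, -1,0,0,0,0, -1,0,0,0,0, -1,0,0,0,0, -1,0,0,0,0, -1,0,0,0,0, -1,0,0,0,0]' 25
```

```text
time_s: 4.65
tool_pos: [0.4902, -0.1745, 0.1836]
orientation: [0.596, 0.803, 0.0, -0.0]
contact_force: [0.1, 0.0, -1.2]
opening: 0.0348
grip_force: 0.0
```

```bash
python3 -m crank '[-1,0.25,0.2,0,0, -1,0,0,0,0, -1,0,0,0,0, -1,0,0,0,0, -1,0,0,0,0]' 25
```

```text
time_s: 5.28
tool_pos: [0.4914, -0.1716, 0.1835]
orientation: [0.596, 0.803, 0.0, -0.0]
contact_force: [0.0, 0.7, -0.5]
opening: 0.0132
grip_force: 25.0
```

```bash
python3 -m crank '[-1,0,0,-3,0, -1,0,0,-3,0, -1,0,0,-3,0, -1,0,0,-3,0, -1,0,0,-3,0, -1,1.8,3.9,0,0, -1,1.8,3.9,0,0, -1,1.8,3.9,0,0, -1,1.8,3.9,0,0, -1,1.8,3.9,0,0, -1,1.8,3.9,0,0, -1,0,0,0,0, -1,0,0,0,0]'
python3 - <<'E'
from station import manip
from h import *
c=wristcap(manip,"w2"); W=world({**c,"tvec":c["tvec"].ravel()}); s=manip.state(); print(s["tool_pos"],s["grip_force"])
t=load("top0.npz"); a=np.radians(17.); X=np.array([np.cos(a),np.sin(a)]); Y=np.array([-np.sin(a),np.cos(a)]); O=np.array([.654,.104])
for n,D in(("w2",W),("top",world(t))):
    P=D.reshape(-1,3); d=P[:,:2]-O; q=np.stack([d@X,d@Y,P[:,2]],1)*1000; q=q[(abs(q[:,0])<45)&(abs(q[:,1])<110)&(q[:,2]>5)&(q[:,2]<155)]
    print(n,len(q))
    for lo,hi in((120,130),(130,138),(138,144),(144,152),(58,66),(66,72),(72,80),(40,58),(5,15)):
        z=q[(q[:,2]>lo)&(q[:,2]<hi)]
        if len(z): print(lo,hi,len(z),"x",np.percentile(z[:,0],[1,50,99]).round(1),"y",np.percentile(z[:,1],[1,50,99]).round(1))
E
```

```text
time_s: 6.9
tool_pos: [0.6841, -0.001, 0.3331]
orientation: [0.596, 0.803, -0.0, -0.0]
contact_force: [0.4, -0.7, -0.4]
opening: 0.0132
grip_force: 25.0
[ 0.68392228 -0.00164172  0.33357153] 24.997680281521752
w2 5073
120 130 463 x [-20.5  -1.8  18. ] y [ 4.6 27.5 36.7]
130 138 353 x [-21.4  -0.7  19.8] y [ 0.1 14.3 26.4]
138 144 185 x [-22.1  -8.6  19.5] y [ 3.7 11.8 17.6]
144 152 20 x [-20.6 -15.8  18. ] y [ 9.3 11.3 12.6]
58 66 358 x [-21.   -0.7  19.4] y [-72.7 -47.3  -9.6]
66 72 219 x [-21.   -2.1  19.5] y [-66.3  -8.6  -4.6]
72 80 191 x [-19.8  -0.7  18.5] y [-4.8 -0.1  3.9]
40 58 987 x [-20.1  -0.7  19. ] y [-87.3 -43.9 -18.6]
5 15 1797 x [-37.8  -0.8  36.4] y [-97.1 -22.8  64. ]
top 2132
120 130 125 x [-20.3  -3.7  18.9] y [ 5.2 29.6 41. ]
130 138 89 x [-20.2   2.9  20.8] y [-1.7 19.  28.2]
138 144 52 x [-20.9   8.7  20.5] y [ 0.2 11.6 22.4]
144 152 17 x [-20.8 -13.   19.7] y [ 4.5 10.  14.2]
58 66 132 x [-20.2  -0.2  18.2] y [-75.5 -47.5  41.8]
66 72 79 x [-20.4  -0.1  19.7] y [-72.5 -13.5  39.7]
72 80 68 x [-20.6  -4.9  20. ] y [-65.   -4.4  41.4]
40 58 373 x [-19.9  -1.5  19.6] y [-89.5 -46.2  40.4]
5 15 913 x [-37.3 -19.   37.3] y [-99.1  -2.9  72.5]
```

View pics/w2.png

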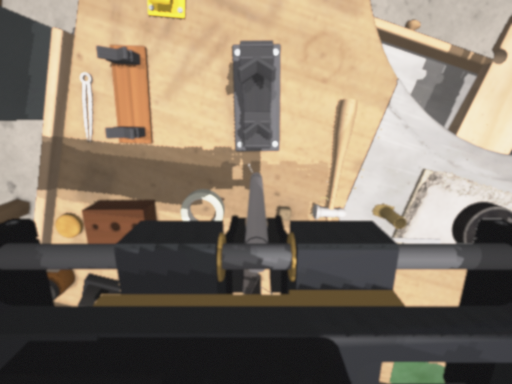

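The wrist view shows the V-block square-on at (257,95), centred under the bar's line (bar tip at about (252,165)), with the rest at (130,95). The depth cross-sections put v_seat at about (.655,.098) with yaw 17°. Next I'll bring the bar's lower end over the lower notch and go down.

```bash
python3 -m crank '[-1,1.5,0.1,0,0, -1,1.5,0.05,0,0, -1,1.5,0,0,0, -1,0,0,2.4,0, -1,0,0,2.4,0, -1,0,0,2.4,0, -1,0,0,2.4,0, -1,0,0,0,0, -1,0,0,0,0]' 18
python3 - <<'E'
from station import manip
from h import *
c=wristcap(manip,"w3"); t=manip.capture("side"); t={k:np.array(v) for k,v in t.items()}
k=np.hstack([cv2.resize(c["img"][40:240,150:350],(400,400)),cv2.resize(t["img"][130:270,130:270],(400,400))]); cv2.imwrite("pics/c3.png",k[:,:,::-1])
E
```

```text
time_s: 8.07
tool_pos: [0.6729, 0.0436, 0.2388]
orientation: [0.596, 0.803, 0.0, 0.0]
contact_force: [-0.5, 1.4, -1.0]
opening: 0.0135
grip_force: 18.0
```

View pics/c3.png

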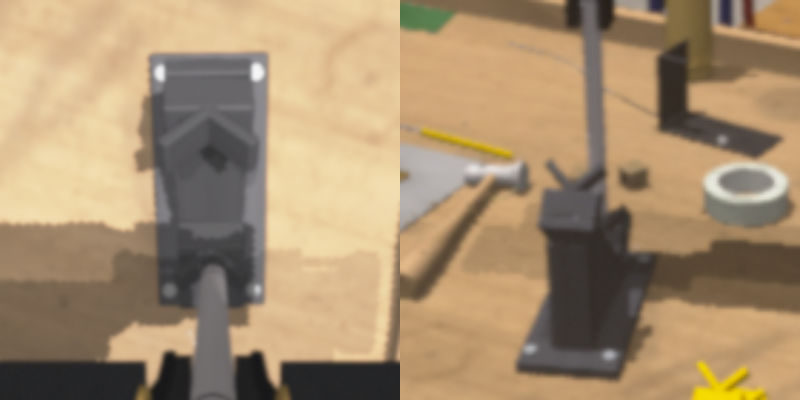

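The crop shows the bar end at left-panel (213,270), centred over the lower notch and still clear. The V-block's centreline is at about 210. I'll lower it to contact.

```bash
python3 -m crank '[-1,0,-0.1,0.3,0, -1,0,0,0.3,0, -1,0,0,0.3,0, -1,0,0,0.2,0, -1,0,0,0.2,0, -1,0,0,0,0]' 15
```

```text
time_s: 8.93
tool_pos: [0.6715, 0.0425, 0.224]
orientation: [0.596, 0.803, -0.0, -0.0]
contact_force: [0.7, -0.7, -0.3]
opening: 0.0136
grip_force: 15.0
```

```bash
python3 -m crank '[-1,0,0,0.2,0, -1,0,0,0.2,0, -1,0,0,0.2,0, -1,0,0,0,0]'
```

```text
time_s: 9.43
tool_pos: [0.6721, 0.043, 0.2195]
orientation: [0.596, 0.803, 0.001, 0.001]
contact_force: [0.2, -0.6, 4.9]
opening: 0.0132
grip_force: 15.0
```

```bash
python3 -m crank '[-1,1.05,0,0.03,0, -1,1.05,0,0.1,0, -1,1.05,0,0.16,0, -1,1.05,0,0.23,0, -1,1,0,0.28,0, -1,0,0,0,0]'
python3 - <<'E'
from station import manip
from h import *
t=manip.capture("side"); t={k:np.array(v) for k,v in t.items()}
w=manip.capture("wrist")["img"]
k=np.hstack([cv2.resize(w[40:240,150:350],(400,400)),cv2.resize(t["img"][110:270,120:280],(400,400))]); cv2.imwrite("pics/c4.png",k[:,:,::-1])
E
```

```text
time_s: 10.18
tool_pos: [0.6561, 0.0937, 0.21]
orientation: [0.596, 0.803, -0.0, -0.0]
contact_force: [0.5, -1.3, -0.3]
opening: 0.0133
grip_force: 15.0
```

View pics/c4.png

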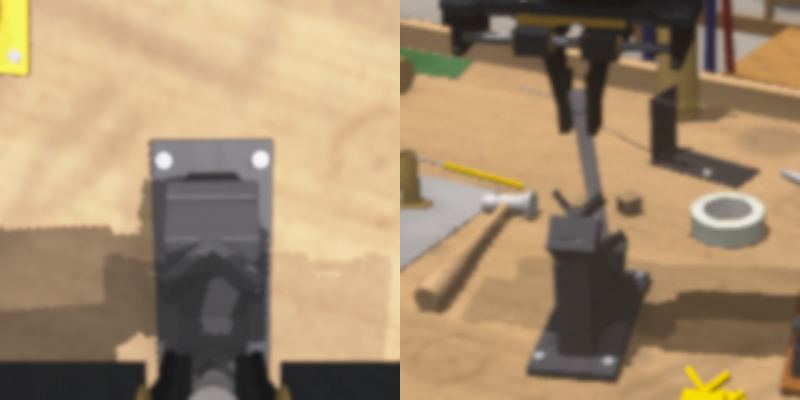

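The bar is pivoting in the pads: it leans from (575,90) to about (600,205) in the right panel, its foot held in the valley by the stop. I'll carry on along the arc.

```bash
python3 -m crank '[-1,1,0,0.35,0, -1,0.98,0,0.41,0, -1,0.95,0,0.47,0, -1,0.92,0,0.53,0, -1,0.88,0,0.58,0, -1,0.6,0,0.45,0, -1,0.6,0,0.5,0, -1,0,0,0,0]'
```

```text
time_s: 11.28
tool_pos: [0.6392, 0.1496, 0.1773]
orientation: [0.596, 0.803, -0.0, -0.0]
contact_force: [-0.4, -1.7, -0.6]
opening: 0.0131
grip_force: 15.0
```

```bash
python3 -m crank '[-1,0.1,0,0.2,0, -1,0.1,0,0.2,0, -1,0,0,0.2,0, -1,0,0,0,0]'
python3 - <<'E'
from station import manip
from h import *
t=load("side0.npz"); s=manip.capture("side"); s={k:np.array(v) for k,v in s.items()}; W=world(s)
# bar points: bright grey px now nearer than before
a=np.radians(17.); X=np.array([np.cos(a),np.sin(a)]); Y=np.array([-np.sin(a),np.cos(a)]); O=np.array([.6552,.0976])
c=wristcap(manip,"w5")
for n,D,I in(("side",W,s["img"]),("w5",world({**c,"tvec":c["tvec"].ravel()}),c["img"])):
    d=D[...,:2]-O; q=np.dstack([d@X,d@Y,D[...,2]])*1000
    m=(abs(q[...,0])<7)&(abs(q[...,1])<110)&(q[...,2]>30)&(q[...,2]<200)&(I.min(-1)>95)
    z=q[m]; print(n,len(z)); 
    if len(z)>20:
        for y0 in range(-80,80,10):
            b=z[(z[:,1]>=y0)&(z[:,1]<y0+10)]
            if len(b)>3: print(y0+5,len(b),"zmax-ish",np.percentile(b[:,2]-b[:,1],[10,50,90]).round(1),"x",np.median(b[:,0]).round(1))
k=np.hstack([cv2.resize(c["img"][60:260,150:350],(400,400)),cv2.resize(s["img"][110:270,120:280],(400,400))]); cv2.imwrite("pics/c5.png",k[:,:,::-1])
E
```

```text
time_s: 11.78
tool_pos: [0.639, 0.1511, 0.1717]
orientation: [0.596, 0.803, 0.0, 0.0]
contact_force: [-1.4, -0.8, 3.1]
opening: 0.0137
grip_force: 15.0
side 42
65 16 zmax-ish [109.1 114.4 118. ] x -1.2
75 23 zmax-ish [103.5 107.3 111.2] x 0.0
w5 974
-15 32 zmax-ish [129.6 131.7 133.1] x -0.6
-5 79 zmax-ish [128.2 130.9 132.2] x -0.9
5 84 zmax-ish [126.  128.8 130.1] x -0.2
15 97 zmax-ish [124.  127.  128.3] x -0.8
25 103 zmax-ish [123.1 125.  126.3] x -0.7
35 5 zmax-ish [124.8 124.8 125. ] x -0.0
65 324 zmax-ish [110.5 114.6 117.5] x 0.1
75 248 zmax-ish [101.2 105.5 109. ] x 0.4
```

View pics/c5.png

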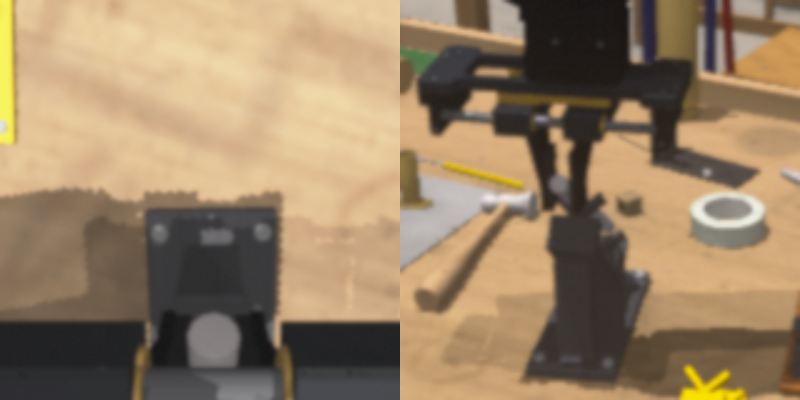

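The crop shows the bar lying in the upper notch with its top end between the fingers (left panel (213,345)). The profile slopes only about 40°, though, so the lower end may still be hung up on the stop. I'll check the lower end from the top camera by numbers.

```bash
cat > prof.py <<'E'
from station import manip
from h import *
import sys
a=np.radians(17.); X=np.array([np.cos(a),np.sin(a)]); Y=np.array([-np.sin(a),np.cos(a)]); O=np.array([.6552,.0976])
def prof(n):
    c={k:np.array(v) for k,v in manip.capture(n).items()}; D=world(c); d=D[...,:2]-O; q=np.dstack([d@X,d@Y,D[...,2]])*1000
    for y0 in range(-100,90,8):
        b=(abs(q[...,0])<30)&(q[...,1]>=y0)&(q[...,1]<y0+8)&(q[...,2]>20)&(q[...,2]<210)
        g=b&(c["img"].min(-1)>85)
        z=q[g]
        if len(z)>2: print(n,y0+4,len(z),"x",np.median(z[:,0]).round(1),"z-y",np.percentile(z[:,2]-z[:,1],[20,50,80]).round(1),"lum",c["img"][g].mean().round())
    return c
if __name__=="__main__":
    s=manip.state(); d=s["tool_pos"][:2]-O; print("tcp own",(np.array([d@X,d@Y,s["tool_pos"][2]])*1000).round(1),s["contact_force"].round(1) if hasattr(s["contact_force"],'round') else s["contact_force"])
    for n in sys.argv[1:]: prof(n)
E
python3 prof.py top
```

```text
tcp own [  0.2  55.8 171.7] [-1.9 -0.9  3.5]
top -80 18 x -2.8 z-y [132.8 146.8 148.3] lum 135.0
top -72 17 x -2.3 z-y [143.3 146.1 147.8] lum 152.0
top -64 19 x -1.1 z-y [141.7 144.2 146.3] lum 161.0
top -56 18 x -2.7 z-y [139.5 143.5 144.9] lum 146.0
top -48 21 x -1.9 z-y [137.3 141.8 144.1] lum 139.0
top -40 3 x 0.5 z-y [140.2 140.3 141.1] lum 157.0
```

The lower end's top surface sits about 20 mm too high at own y≈-80, so it has caught on top of the stop. I'll pull the bar about 11 mm up along the slope, then loosen the grip so the lower end drops into its notch.

```bash
python3 -m crank '[-1,0.4,0,-0.4,0, -1,0.4,0,-0.4,0, -1,0,0,0,0, -1,0,0,0,0]' 15; python3 prof.py top; python3 -m crank '[-1,0,0,0,0, -1,0,0,0,0, -1,0,0,0,0]' 4;  python3 prof.py top
```

```text
time_s: 12.42
tool_pos: [0.6366, 0.1592, 0.1797]
orientation: [0.596, 0.803, 0.0, -0.0]
contact_force: [-0.1, 0.2, 0.8]
opening: 0.0134
grip_force: 15.0
tcp own [  0.2  64.3 179.7] [-0.1  0.2  0.8]
top -80 13 x -0.2 z-y [128.  131.9 134.3] lum 89.0
top -72 12 x 0.2 z-y [140.8 144.5 147.8] lum 138.0
top -64 20 x -1.3 z-y [141.1 143.  144.8] lum 148.0
top -56 18 x -1.9 z-y [137.1 140.9 144.3] lum 148.0
top -48 19 x -2.6 z-y [137.5 140.3 142.9] lum 157.0
top -40 17 x -1.2 z-y [138.  139.  141.3] lum 150.0
top -32 11 x -1.2 z-y [137.4 139.8 140.5] lum 148.0
time_s: 12.85
tool_pos: [0.6367, 0.1587, 0.1796]
orientation: [0.596, 0.803, 0.0, -0.0]
contact_force: [-0.7, -0.3, 0.3]
opening: 0.0141
grip_force: 4.0
tcp own [  0.2  63.9 179.6] [-0.7 -0.3  0.3]
top -80 15 x -2.6 z-y [131.5 133.4 134.3] lum 89.0
top -72 12 x -0.5 z-y [140.5 143.  144.9] lum 136.0
top -64 20 x -2.6 z-y [140.  142.9 144.6] lum 147.0
top -56 17 x -2.0 z-y [137.1 141.9 143.3] lum 153.0
top -48 19 x -2.8 z-y [138.6 139.9 143.3] lum 156.0
top -40 16 x -2.2 z-y [136.5 139.4 141.8] lum 150.0
top -32 13 x -0.8 z-y [135.6 138.7 140.3] lum 143.0
```

The lower end is now clear of the stop (about 12 mm high there), but the pads hold it some 10 mm above the notch. I'll settle the upper part and open the fingers slightly so it drops between them.

```bash
python3 -m crank '[-1,0,0,0.2,0, -1,0,0,0,0, -0.5,0,0,0,0, -0.5,0,0,0,0, -0.5,0,0,0,0, -0.5,0,0,0,0]' 3; python3 prof.py top side
```

```text
time_s: 13.65
tool_pos: [0.6367, 0.1588, 0.1777]
orientation: [0.596, 0.803, 0.0, 0.0]
contact_force: [-1.1, -0.3, -0.2]
opening: 0.0213
grip_force: 0.0
tcp own [  0.2  64.  177.7] [-1.1 -0.3 -0.2]
top -80 15 x -2.1 z-y [129.6 131.  133.3] lum 98.0
top -72 19 x 1.0 z-y [128.  129.8 131.6] lum 146.0
top -64 18 x -1.5 z-y [124.1 128.3 130.1] lum 134.0
top -56 17 x -0.7 z-y [125.3 128.7 131.2] lum 151.0
top -48 18 x -0.3 z-y [125.8 128.2 129.9] lum 143.0
top -40 17 x -0.5 z-y [126.4 128.2 130.5] lum 137.0
top -32 9 x 0.9 z-y [126.7 132.  132.9] lum 141.0
side -80 3 x -18.9 z-y [120.9 124.  128.5] lum 105.0
side -72 6 x -17.8 z-y [115.  119.4 120.6] lum 96.0
side -56 8 x -13.9 z-y [121.6 124.5 126.6] lum 115.0
side -48 4 x -6.0 z-y [118.5 121.  123.5] lum 101.0
side 16 6 x 1.1 z-y [125.2 126.6 128. ] lum 121.0
side 40 9 x 18.6 z-y [ 71.9  86.5 100.2] lum 121.0
side 48 12 x 14.2 z-y [ 24.5  66.8 110.5] lum 119.0
side 56 23 x 0.6 z-y [ 45.5 114.4 126.4] lum 121.0
side 64 35 x -0.6 z-y [113.2 117.7 121.3] lum 120.0
side 72 14 x 20.1 z-y [101.8 111.5 123.8] lum 123.0
```

The bar has dropped: slope 45°, lower end at y≈-76, at the stop. The offset is consistent with the seat lying 3 mm further down own y. I'll withdraw upward, move back over the middle, and check before gripping again.

```bash
python3 -m crank '[-0.4,0,0,-2,0, 0.1,0,0,-3,0, 0.15,0,0,-3,0, 0.15,-2.5,0,0,0, 0.15,-2.5,0,0,0, 0.15,-2.5,0,0,0, 0.15,0,0,0,0]'
python3 - <<'E'
from prof import *
s=manip.state();d=s["tool_pos"][:2]-O; print("tcp own",(np.array([d@X,d@Y,s["tool_pos"][2]])*1000).round(1))
c=wristcap(manip,"w6"); t={k:np.array(v) for k,v in manip.capture("side").items()}
D=world({**c,"tvec":c["tvec"].ravel()}); d=D[...,:2]-O; q=np.dstack([d@X,d@Y,D[...,2]])*1000
for y0 in range(-90,90,10):
    m=(abs(q[...,0])<9)&(q[...,1]>=y0)&(q[...,1]<y0+10)&(q[...,2]>20)&(q[...,2]<190)&(c["img"].min(-1)>85); z=q[m]
    if len(z)>5: print(y0+5,len(z),"x",np.median(z[:,0]).round(1),"z-y",np.percentile(z[:,2]-z[:,1],[20,50,80]).round(1),"ymax",z[:,1].max().round(1))
k=np.hstack([cv2.resize(c["img"][60:260,150:350],(400,400)),cv2.resize(t["img"][150:270,140:260],(400,400))]); cv2.imwrite("pics/c6.png",k[:,:,::-1])
E
```

```text
time_s: 14.62
tool_pos: [0.6592, 0.0844, 0.2589]
orientation: [0.598, 0.802, 0.0, 0.001]
contact_force: [0.1, 0.4, -0.1]
opening: 0.05
grip_force: 0.0
tcp own [-1.000e-01 -1.380e+01  2.589e+02]
-85 13 x -0.6 z-y [128.7 129.3 129.5] ymax -81.3
-75 80 x -0.5 z-y [123.8 126.9 128.9] ymax -70.3
-65 50 x 0.8 z-y [123.2 126.4 127.4] ymax -60.1
-55 52 x -0.4 z-y [123.6 126.3 127.4] ymax -50.0
-45 55 x -0.3 z-y [124.6 126.5 127.6] ymax -40.2
-35 64 x -1.4 z-y [123.6 126.3 127.3] ymax -30.2
-25 69 x -0.2 z-y [124.7 126.9 127.6] ymax -20.1
-15 80 x -1.2 z-y [124.1 126.4 127.6] ymax -10.0
-5 91 x -0.0 z-y [124.4 126.6 127.6] ymax -0.1
5 106 x -0.0 z-y [124.1 126.4 127.7] ymax 10.0
15 138 x -0.8 z-y [122.3 126.1 127.6] ymax 20.0
25 182 x 0.2 z-y [115.2 125.7 127.5] ymax 30.0
35 182 x 0.2 z-y [122.5 126.3 127.5] ymax 40.0
45 209 x 0.3 z-y [123.3 126.5 127.8] ymax 50.0
55 232 x -0.4 z-y [123.7 125.9 127.5] ymax 59.5
65 142 x -1.1 z-y [113.7 117.6 120.9] ymax 67.1
```

View pics/c6.png

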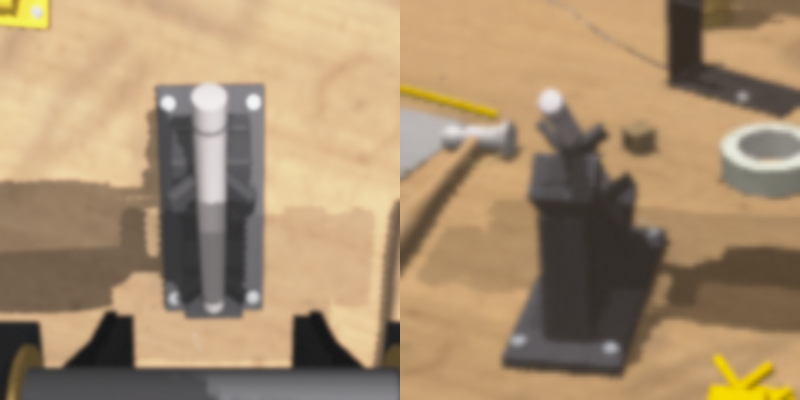

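The crop shows the bar lying straight in both notches, lower end on the stop at (212,308), upper end free at (208,95), and the gripper off it. The order asked is kept, so I'll go down to regrip just below the middle.

```bash
python3 -m crank '[0.15,0.35,0,3,0, 0.15,0,0,3,0, 0.15,0,0,3,0, 0.15,0,0,3,0, 0.15,0,0,0,0, 0.15,0,0,0,0]' 40; python3 prof.py
```

```text
time_s: 15.48
tool_pos: [0.6578, 0.0915, 0.1394]
orientation: [0.596, 0.803, 0.001, 0.0]
contact_force: [0.5, 1.0, 0.7]
opening: 0.0497
grip_force: 0.0
tcp own [  0.7  -6.6 139.4] [0.5 1.  0.7]
```

```bash
python3 -m crank '[0.15,-0.35,-0.1,0.6,0, 0.15,0,0,1,0, 0.15,0,0,1,0, 0.15,0,0,0,0, -1,0,0,0,0, -1,0,0,0,0, -1,0,0,0,0, -1,0,0,0,0, -1,0,0,0,0, -1,0,0,0,0]' 40; python3 prof.py
```

```text
time_s: 16.73
tool_pos: [0.658, 0.0867, 0.112]
orientation: [0.596, 0.803, 0.0, 0.0]
contact_force: [2.8, 0.5, 1.0]
opening: 0.0128
grip_force: 40.0
tcp own [ -0.6 -11.3 112. ] [2.8 0.5 1. ]
```

```bash
python3 -m crank '[-1,0,0,-2,0, -1,0,0,-3,0, -1,0,0,-4,0, -1,0,0,-4,0, -1,0,0,-4,0, -1,0,0,0,0, -1,0,0,0,0]'
python3 - <<'E'
from prof import *
s=manip.state();d=s["tool_pos"][:2]-O; print("tcp own",(np.array([d@X,d@Y,s["tool_pos"][2]])*1000).round(1))
for n in("w2","top0"):
    c=load(n+".npz"); c["tvec"]=c["tvec"].ravel(); D=world(c); h=cv2.cvtColor(c["img"],cv2.COLOR_RGB2HSV)
    near=(abs(D[...,0]-.466)<.1)&(abs(D[...,1]-.037)<.11)
    m=near&(h[...,0]<14)&(h[...,1]>120)&(h[...,2]>60)&(D[...,2]<.03)
    m=cv2.morphologyEx(m.astype(np.uint8),cv2.MORPH_OPEN,np.ones((3,3)))>0
    v,u=np.nonzero(m); P=np.array([ray(c,a,b,.01)[:2] for a,b in zip(u,v)])*1000
    r=cv2.minAreaRect(P.astype(np.float32)); print(n,"base",len(P),np.round(r[0],1),np.round(r[1],1),round(r[2],1))
    q=D[near&(D[...,2]>.045)&(D[...,2]<.07)]*1000; lab=cv2.kmeans(q.astype(np.float32),2,None,(3,50,.1),5,0)
    for k in(0,1):
        g=q[lab[1].ravel()==k]; r=cv2.minAreaRect(g[:,:2].astype(np.float32)); print("  notch",len(g),np.round(r[0],1),np.round(r[1],1),round(r[2],1),"zmax",g[:,2].max().round(1))
t={k:np.array(v) for k,v in manip.capture("top").items()}; D=world(t); d=D[...,:2]-O; q=np.dstack([d@X,d@Y,D[...,2]])*1000
for n,q in(("top",q),):
    m=(abs(q[...,0])<9)&(abs(q[...,1])<110)&(q[...,2]>170)&(q[...,2]<330)&(t["img"].min(-1)>100); z=q[m]
    for y0 in range(-100,90,12):
        b=z[(z[:,1]>=y0)&(z[:,1]<y0+12)]
        if len(b)>5: print(n,y0+6,len(b),np.median(b,0).round(1))
E
```

```text
time_s: 17.6
tool_pos: [0.6569, 0.0867, 0.2817]
orientation: [0.596, 0.803, -0.0, -0.0]
contact_force: [0.4, 0.0, -1.3]
opening: 0.0134
grip_force: 40.0
tcp own [ -1.5 -10.9 281.7]
w2 base 2470 [464.   35.7] [ 53.9 147.4] 15.0
  notch 298 [477.1 -16.9] [42.1 15.6] 15.1 zmax 61.8
  notch 374 [448.8  89. ] [42.4 16.2] 15.3 zmax 62.9
top0 base 1013 [463.9  35.7] [ 54.5 147.4] 14.7
  notch 124 [450.2  87.8] [42.7 15.9] 14.7 zmax 66.6
  notch 123 [478.5 -18.3] [42.7 15.9] 14.9 zmax 67.5
```

Rest measured the same from both views: centre (.464,.0355), yaw 15°. The bar is held 12 mm below its middle, so the TCP should be at about (.467,.024). I'll go there, above the rest.

```bash
python3 -m crank '[-1,-0.1,-4,0,0, -1,-0.1,-4,0,0, -1,-0.1,-4,0,0, -1,-0.1,-4,0,0, -1,-0.2,-4,0,1.7, -1,0,0,0,0, -1,0,0,3,0, -1,0,0,3,0, -1,0,0,3,0, -1,0,0,3,0, -1,0,0,0,0, -1,0,0,0,0]'
cat > rest.py <<'E'
from station import manip
from h import *
a=np.radians(15.); X=np.array([np.cos(a),np.sin(a)]); Y=np.array([-np.sin(a),np.cos(a)]); O=np.array([.4638,.0355])
s=manip.state(); d=s["tool_pos"][:2]-O; q=s["orientation"]; print("tcp own",(np.array([d@X,d@Y,s["tool_pos"][2]])*1000).round(1),"yaw",np.degrees(2*np.arctan2(q[1],q[0])).round(2))
def show(n,c):
    D=world({**c,"tvec":np.ravel(c["tvec"])}); d=D[...,:2]-O; q=np.dstack([d@X,d@Y,D[...,2]])*1000; sat=c["img"].max(-1).astype(int)-c["img"].min(-1)
    m=(abs(q[...,0])<12)&(abs(q[...,1])<125)&(q[...,2]>35)&(q[...,2]<260)&(sat<30)&(c["img"].min(-1)>95); z=q[m]
    if len(z): print(n,"y range",np.percentile(z[:,1],[0.5,99.5]).round(1))
    for y0 in range(-120,120,12):
        b=z[(z[:,1]>=y0)&(z[:,1]<y0+12)]
        if len(b)>5: print(n,y0+6,len(b),"x",np.median(b[:,0]).round(1),"z",np.percentile(b[:,2],[50,85]).round(1))
show("top",{k:np.array(v) for k,v in manip.capture("top").items()}); show("wrist",wristcap(manip,"wr"))
E
python3 rest.py
```

```text
time_s: 19.15
tool_pos: [0.4682, 0.0235, 0.1624]
orientation: [0.608, 0.794, 0.0, -0.0]
contact_force: [0.4, -0.6, 0.2]
opening: 0.013
grip_force: 40.0
tcp own [  1.1 -12.7 162.4] yaw 105.1
top y range [54.8 63.5]
top 54 17 x 1.5 z [233.9 236.7]
top 66 10 x 1.6 z [231.7 232. ]
wrist y range [-67.9  64.5]
wrist -78 15 x 1.4 z [106.7 107.5]
wrist -66 64 x 1.8 z [113.8 117.8]
wrist -54 78 x 2.1 z [125.4 129.6]
wrist -42 19 x 1.3 z [134.  135.8]
wrist -6 94 x 1.0 z [177.1 178.9]
wrist 6 325 x 0.7 z [185.7 189.9]
wrist 18 1149 x 3.9 z [228.2 229.9]
wrist 30 743 x 0.8 z [209.6 213.9]
wrist 42 1194 x 0.8 z [221.8 226.3]
wrist 54 2118 x 0.6 z [233.1 235.2]
wrist 66 791 x 0.6 z [230.4 231.9]
```

```bash
python3 -m crank '[-1,0.05,-0.1,1.6,0, -1,0,0,1.6,0, -1,0,0,1.4,0, -1,0,0,0.5,0, -1,0,0,0.5,0, -1,0,0,0.5,0, -1,0,0,0.5,0, -1,0,0,0,0]' 20; python3 rest.py
```

```text
time_s: 20.25
tool_pos: [0.4664, 0.0231, 0.0954]
orientation: [0.608, 0.794, -0.0, -0.0]
contact_force: [-0.7, -1.6, 0.6]
opening: 0.0133
grip_force: 20.0
tcp own [ -0.7 -12.6  95.4] yaw 105.08
top y range [51.  72.7]
top 54 24 x 2.0 z [151.4 154.1]
top 66 32 x 1.4 z [155.3 158.9]
wrist y range [-71.2  73.4]
wrist -78 28 x -2.6 z [52. 55.]
wrist -66 110 x -1.5 z [58.6 62.2]
wrist -54 135 x -2.1 z [67.7 71.2]
wrist -42 141 x -0.7 z [76.7 80. ]
wrist -6 167 x -0.8 z [105.5 107.8]
wrist 6 394 x -0.8 z [112.7 116.2]
wrist 18 1124 x 2.3 z [160.9 162.8]
wrist 30 711 x -0.4 z [130.2 133.5]
wrist 42 976 x -0.1 z [139.3 142.5]
wrist 54 1409 x 0.2 z [148.3 151.6]
wrist 66 2020 x 0.0 z [155.  157.4]
wrist 78 174 x 0.4 z [150.3 151.1]
```

The bar is pivoting as planned, now about 37°. Carrying on down.

```bash
python3 -m crank '[-1,0,0.05,0.5,0, -1,0,0,0.5,0, -1,0,0,0.5,0, -1,0,0,0.5,0, -1,0,0,0.5,0, -1,0,0,0.4,0, -1,0,0,0.3,0, -1,0,0,0,0]' 20; python3 rest.py
```

```text
time_s: 21.35
tool_pos: [0.4668, 0.0236, 0.0634]
orientation: [0.608, 0.794, -0.0, -0.0]
contact_force: [-1.2, 0.0, 1.9]
opening: 0.0133
grip_force: 20.0
tcp own [ -0.2 -12.3  63.4] yaw 105.09
top y range [50.  88.5]
top 54 24 x 2.8 z [76.  77.8]
top 66 31 x 3.0 z [79.6 80.8]
top 78 29 x 3.0 z [79.8 81.9]
top 90 12 x 2.9 z [78.9 80.7]
wrist y range [-43.3  88.4]
wrist -42 237 x -0.8 z [62.9 63.9]
wrist -30 287 x -0.7 z [64.4 65.5]
wrist -6 304 x -0.2 z [67.8 69. ]
wrist 6 487 x -0.2 z [69.3 70.5]
wrist 18 1201 x 3.1 z [129.  130.8]
wrist 30 600 x 0.7 z [72.5 73.8]
wrist 42 669 x 0.7 z [74.2 75.4]
wrist 54 868 x 0.6 z [75.6 77. ]
wrist 66 948 x 0.5 z [77.7 79.4]
wrist 78 919 x 1.4 z [79.2 80.5]
wrist 90 403 x 1.7 z [80.3 81.5]
```

```bash
python3 -m crank '[-1,0,0,0.2,0, -1,0,0,0.2,0, -1,0,0,0.15,0, -1,0,0,0.1,0, -1,0,0,0,0]' 20
cat >> rest.py <<'E'
def ends(n,c):
    D=world({**c,"tvec":np.ravel(c["tvec"])}); d=D[...,:2]-O; q=np.dstack([d@X,d@Y,D[...,2]])*1000
    m=(abs(q[...,0])<5)&(abs(q[...,1])<125)&(abs(q[...,2]-58)<12); print(n,"bar y ends",np.sort(q[m][:,1])[[0,2,-3,-1]].round(1))
ends("top",{k:np.array(v) for k,v in manip.capture("top").items()}); ends("wrist",load("wr.npz"))
E
python3 rest.py
```

```text
time_s: 22.08
tool_pos: [0.467, 0.0235, 0.0574]
orientation: [0.608, 0.794, -0.0, -0.0]
contact_force: [-5.6, -0.2, 6.7]
opening: 0.0135
grip_force: 20.0
tcp own [ -0.  -12.4  57.4] yaw 105.08
top y range [49.2 88.5]
top 54 28 x 2.6 z [63.  66.5]
top 66 28 x 2.0 z [63.8 66.9]
top 78 27 x 3.6 z [64.7 66.3]
top 90 12 x 3.0 z [64.4 67.2]
wrist y range [-40.6  89.8]
wrist -42 183 x -1.3 z [60.2 61.3]
wrist -30 365 x -0.7 z [60.8 61.7]
wrist -6 320 x -0.2 z [61.2 62.1]
wrist 6 505 x -0.1 z [61.4 62.4]
wrist 18 1155 x 3.0 z [122.5 124.7]
wrist 30 589 x 0.3 z [61.8 62.9]
wrist 42 629 x 0.8 z [62. 63.]
wrist 54 895 x -0.2 z [61.7 63.2]
wrist 66 840 x 0.2 z [62.6 63.9]
wrist 78 782 x 1.6 z [62.7 63.8]
wrist 90 427 x 1.9 z [62.9 64. ]
top bar y ends [49.2 49.9 88.5 89.1]
wrist bar y ends [-42.3 -41.5  90.8  91. ]
```

The bar is level, with contact on both notches. Its +y end reads about 91 rather than 95, so I'll slide it 3.5 mm along, release, withdraw upward and check both ends.

```bash
python3 -m crank '[-1,0.2,-0.05,-0.05,0, -1,0.15,0,-0.05,0, -1,0,0,0,0, -1,0,0,0.05,0, -0.4,0,0,0,0, -0.4,0,0,0,0, -0.4,0,0,0,0, -0.4,0,0,0,0, 0,0,0,-2,0, 0,0,0,-3,0, 0,0,0,-4,0, 0,-3,0,-4,0, 0,-4,0,-3,0, 0,-3,0,0,0, 0,0,0,0,0]'; python3 rest.py
python3 - <<'E'
from h import *
t=load("wr.npz"); from station import manip
c=manip.capture("top"); s=manip.capture("side")
k=np.hstack([cv2.resize(c["img"][190:290,190:290],(400,400)),cv2.resize(s["img"][180:280,240:340],(400,400))]); cv2.imwrite("pics/c7.png",k[:,:,::-1])
E
```

```text
time_s: 24.1
tool_pos: [0.4919, -0.0722, 0.2178]
orientation: [0.61, 0.793, -0.0, 0.0]
contact_force: [0.1, 0.8, -0.1]
opening: 0.0438
grip_force: 0.0
tcp own [  -0.8 -111.3  217.8] yaw 104.86
top y range [-85.3  92.1]
top -78 28 x -0.6 z [60.7 63.6]
top -66 31 x 0.1 z [61.3 63.3]
top -54 28 x -0.1 z [60.1 62.6]
top -42 30 x -0.4 z [60.7 63.2]
top -30 29 x -0.0 z [60.9 62.7]
top -18 28 x -0.4 z [61.1 63.7]
top -6 31 x -0.5 z [60.6 63.1]
top 6 29 x -0.5 z [61.7 63.6]
top 18 30 x -0.4 z [60.6 62.1]
top 30 28 x -0.3 z [62.2 63.8]
top 42 28 x -0.4 z [61.5 62.9]
top 54 30 x 0.2 z [61.2 63.8]
top 66 30 x -0.3 z [61.1 64.2]
top 78 28 x 0.1 z [61.3 64. ]
top 90 23 x 0.0 z [60.2 63.1]
wrist y range [-93.4  66.4]
wrist -90 118 x -1.9 z [59.5 60.5]
wrist -78 131 x -1.9 z [59.5 60.6]
wrist -66 139 x -1.9 z [59.4 60.5]
wrist -54 208 x -1.9 z [58.2 60.3]
wrist -42 155 x -1.9 z [59.5 60.5]
wrist -30 154 x -1.9 z [59.4 60.6]
wrist -18 163 x -1.8 z [59.6 60.6]
wrist -6 161 x -1.8 z [59.4 60.7]
wrist 6 168 x -1.8 z [59.6 60.7]
wrist 18 169 x -1.8 z [59.4 60.6]
wrist 30 182 x -1.8 z [59.7 60.9]
wrist 42 198 x -1.8 z [59.5 60.7]
wrist 54 273 x -2.7 z [58.5 60.5]
wrist 66 147 x -1.7 z [59.  60.4]
top bar y ends [-81.3 -80.1  92.1  92.7]
wrist bar y ends [-94.6 -94.3  67.4  68.2]
```

View pics/c7.png

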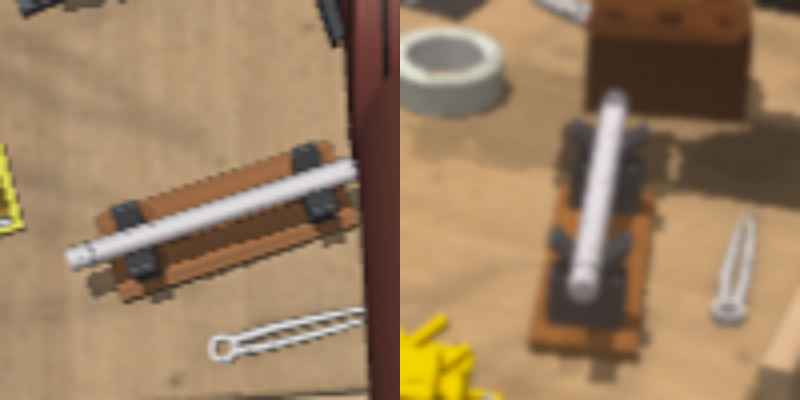

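The crop shows the bar lying level in both rest notches, from (75,258) to (350,170) in the left panel. The measured ends, -94.6 and about +93.5, centre it to within about 1 mm. The gripper is clear and the bystanders were not touched, so I'm handing in.

```bash
python3 -c "
from station import manip; print(manip.job_done())"
```

```text
the job is handed in; nothing more can be done
None
```

The job is handed in: the bar went from the stand to the V-block and was let go there, then gripped near its middle (about 12 mm towards the lower end), lifted clear and laid level in the filing rest, centred to about 1 mm, at about 24 s; no verdict came back.

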